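# Crank the glass rack into the dryer

## Robot

A 7-joint arm with a two-finger parallel gripper is mounted at the origin on the work surface. World frame = base frame: x ahead of the robot, y to its left, z up, the work surface at z = 0. Lengths are in m, angles in rad, forces in N, time in s.
With the tool pointing down it reaches from about 0.425 to 1.025 m from the base axis. Payload 9.4 kg.
Tool frame: the origin (TCP) lies between the finger pads; the fingertips stand 14 mm ahead of it and the grasp point (between the pads) lies 5 mm behind it; z points along the fingers, x is the direction in which the jaws open and shut, and the axes are right-handed (so a half turn about z gives the same grasp; the last joint's range is limited). The gripper opens to 93 mm and grips with 3 to 60 N. Pads are 15 mm wide; open, the fingers measure 128 mm over their backs; the gripper's body (75 mm by 188 mm) begins 65 mm behind the grasp point.
Start: joints at [-1.221, 0.599, -0.003, 1.599, 0.002, 0.943, -0.08], TCP at [0.3, 0.66, 0.233] pointing down, gripper open.
Joint ranges: [-2.57, 2.57], [-0.35, 1.97], [-1.29, 1.29], [0.11, 2.56], [-1.05, 4.19], [0.11, 1.86], [-2.63, 2.63]. Speed limits (rad/s): [2.22, 2.22, 3.01, 3.01, 3.14, 3.14, 3.14].

## Interface

Orientations are given as a rotation vector (axis times angle).
In Python, from plant import ctrl, cams gives the robot as it stands. The module is installed in compiled form; this text tells all that it offers.
- The arm moves only by the tool servo_tool, never from a script. Its argument "rows" is a list of rows, each an object with "claw": the opening, from 0 (shut) to 1 (fully open); "offset": the shift along the tool's x, y, z in cm, a list of three; "twist": the turn about the tool's z in rad. In form: [{"claw": claw, "offset": [tx, ty, tz], "twist": twist}, ...]. A call has exactly 5 rows; each row is the pose to reach, as a shift and turn from the pose commanded when the call began, along the tool's axes at that moment; what a row does not reach only later rows make up. A row lasts 1/12 s, in which the tool goes at most 41.7 mm and 7.16 degrees, less where a joint would pass 70% of its speed; a pose out of reach is approached as far as the arm can. A call with a gripper value outside its range is refused whole. The fingers move at their own pace and stop on an object; the grip force is fixed at half the most. Time passes only in rows, so rows that repeat a pose let the fingers close, or fill a call up. It gives the time, the measured TCP pose, the force and the opening at its end, in the units of the state.
- ctrl.sense(): the state, without advancing time (a new reading comes with each control period).
- cams.grab_frame(name): name is "scene" or "top"; returns a dict with "pixels" (480x640x3 uint8, blue, green, red), "fov_y" (degrees; the focal length in pixels is half the picture's height over the tangent of half this angle, whatever the lens; pixels are square), "cx", "cy" (the principal point, pixels), "R" (3x3) and "t" (3): a world point X has camera coordinates R X + t. Camera axes: x right, y down, z forward; pixel columns grow to the right and rows downward; lengths in m; the calibration is good to about 2 mm. A picture is of the moment at which its call begins. There is no depth.
- ctrl.finish_job(): hands the job in, once; it reports no verdict.
The state is a dict: "time": time; "q": joint angles; "joint_vel": joint speeds; "effort": joint torques, N m; "ee_pos": TCP position; "ee_rot": TCP orientation; "ft_force": force on the tool from outside, world axes, zero at the start; "moment": the same for the moment, N m; "grip_width": finger opening in m.
Only numpy, scipy, OpenCV 4.12 (cv2) and the standard library are available. Lean on these libraries where they do the work, as an engineer would, in place of code of your own. Each camera call takes 0.05 s, during which the arm holds its last target.

## Task

Turn the rack feed's crank clockwise, seen from above, two turns until the rack of glasses is fully home under the clear canopy, its rear wall flush with the canopy's mouth, and leave it there at rest. Turn at a calm pace of about four to eight seconds a turn: push steadily over the heavy point in every turn, without ever letting the weight swing the crank back and without letting it race. Keep the glasses standing in the rack and leave everything else on the table where it is.

Things in the scene. Friction and masses are not known exactly. Their poses are not given: they have to be found in the camera images.
- feeder: the rack feed, fixed to the table: a grey gearbox (130 x 130 mm, 158 mm tall) with a crank on top; from it a low aluminium bed runs in the feeder's own +y direction into a clear drying canopy (232 mm wide, 275 mm long, 214 mm tall). Origin on the table under the crank's vertical axle; z up. Position and yaw vary.
- axle (a point): point on the crank's vertical axle line, at the mid-height of the crank's knob (213 mm above the table). Within 120 mm of this line only the crank, its axle nut and its knob rise above 170 mm; nut and crank arm end at 188 mm.
- knob_mid (a point): centre of the crank's upright black knob: a cylinder 30 mm across, 60 mm tall (183 to 243 mm above the table), 85 mm from the axle, on the end of a flat steel arm 24 mm wide whose top is 181 mm above the table. It spins freely on its pin; it may be pushed round from behind or held. It starts on the feeder's -x side of the axle.
- crank (a joint): crank angle, rad: 0 at the start (a stop), growing clockwise seen from above. Each turn (6.283) feeds the rack 120 mm; two turns (12.57) bring it home, a stop comes 0.1 rad later. Pushing the knob takes 2 to 4 N on the easy part and 6 to 12 N at the heaviest, about a quarter turn into each turn, easing to the half turn. Friction and drag slow it when let go.
- bob_mid (a point): centre of the steel weight (60 mm across, about 1 kg) on the gearbox's -y side, geared one to one to the crank. It hangs lowest at the start and after each full turn, and is topmost at each half turn; the crank is heavy on its way up. Let go there, it swings the crank back; past the top it pulls the crank on by itself (at up to 3 rad/s), but friction may stop it short of its lowest place.
- rack (a joint): travel of the rack, m: 0 at the start, 0.240 fully home under the canopy (its rear wall flush with the canopy's mouth), moving in the feeder's +y direction, driven only by the crank
- mouth (a point): middle of the canopy's mouth at bed height (30 mm above the table), 365 mm from the axle in the feeder's +y direction; the rear wall of the yellow rack (170 mm wide, 250 mm long, 70 mm tall, 2 x 3 cells) stands here when home
- glass0_mid (a point): half-way up one of four loose glass tumblers, 66 mm across and 112 mm tall, standing upside down in the rack; its z axis points up
- glass1_mid (a point): half-way up one of four loose glass tumblers, 66 mm across and 112 mm tall, standing upside down in the rack; its z axis points up
- glass2_mid (a point): half-way up one of four loose glass tumblers, 66 mm across and 112 mm tall, standing upside down in the rack; its z axis points up
- glass3_mid (a point): half-way up one of four loose glass tumblers, 66 mm across and 112 mm tall, standing upside down in the rack; its z axis points up
- jar: bystander: small amber jar with a white lid, 60 mm across, 90 mm tall; origin at the centre of its underside
- mug: bystander: white mug, 80 mm across, 90 mm tall; origin at the centre of its underside
- scourer: bystander: green scouring pad, 70 x 110 x 30 mm; origin at the centre of its underside

How it is judged:
By the outcome, as a careful person would: the job done as asked, in the order asked, and still so for the second after the job is handed in, with the robot touching nothing.
It also fails if it takes over 64 s, if anything falls off the work surface, if the arm or the gripper's body presses on something with over 40 N, if the wrist force passes 120 N, or if a joint passes its speed limit or range.

## Working session

There is one attempt and no reset: what is moved stays moved. The work goes in short steps, Python scripts to look and compute and a tool call to move; the robot and the scene stay as the last step left them, time stands still between calls to the robot, and variables do not carry over. Pictures are saved under pics/ and viewed, and the job is handed in when it is done.

Besides the shell and the picture viewer there is one more tool, called after "Call:" as name([rows], argument=value, ...), one row to a line, values as JSON. servo_tool: Moves the arm, as the interface text tells. Its arguments: {"type":"object","properties":{"rows":{"type":"array"}},"required":["rows"]}

```bash
mkdir -p pics; python3 - <<'E'
from plant import ctrl,cams
import cv2,numpy as np
np.set_printoptions(precision=4,suppress=True)
print(ctrl.sense())
for n in("scene","top"):
    f=cams.grab_frame(n);cv2.imwrite(f"pics/{n}0.png",f["pixels"]);print(n,{k:v for k,v in f.items() if k!="pixels"})
E
```

```text
{'time': 0.0, 'q': array([-1.2207,  0.6001, -0.0025,  1.6001,  0.0018,  0.9429, -0.0798]), 'joint_vel': array([-0.0001,  0.0012,  0.0017, -0.0002,  0.0003,  0.0002,  0.0015]), 'effort': array([ -0.0004, -76.5049,   1.4974, -25.2354,  -0.0524,   0.0169,
         0.0002]), 'ee_pos': array([0.2999, 0.6595, 0.2318]), 'ee_rot': array([ 2.6407,  1.7001, -0.0019]), 'ft_force': array([-0.4161, -0.216 ,  0.8384]), 'moment': array([ 0.0131,  0.0027, -0.0396]), 'grip_width': 0.09306039323194054}
scene {'fov_y': 54.85370113531315, 'cx': 320.90827776491994, 'cy': 243.0907429016554, 'R': array([[ 0.02  ,  0.9996,  0.0177],
       [ 0.6686, -0.0002, -0.7436],
       [-0.7434,  0.0267, -0.6684]]), 't': array([ 0.0169, -0.2572,  1.6268])}
top {'fov_y': 43.348331242908955, 'cx': 324.49741143628756, 'cy': 237.38967145134862, 'R': array([[-0.0837, -0.9965, -0.0034],
       [-0.9749,  0.0826, -0.2066],
       [ 0.2062, -0.0139, -0.9784]]), 't': array([0.0053, 0.5752, 1.3956])}
```

View pics/scene0.png

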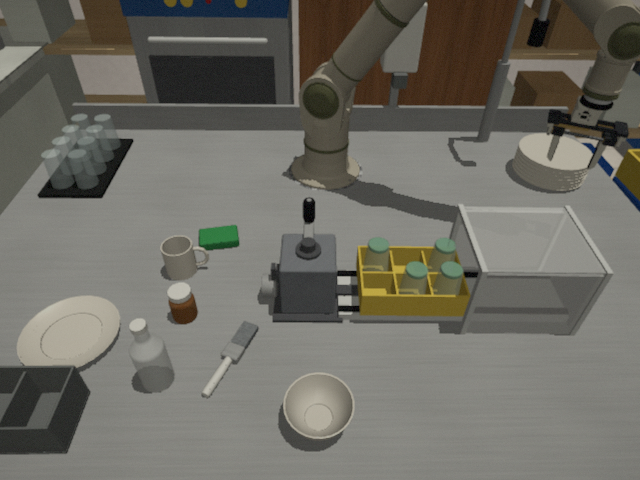

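View pics/top0.png

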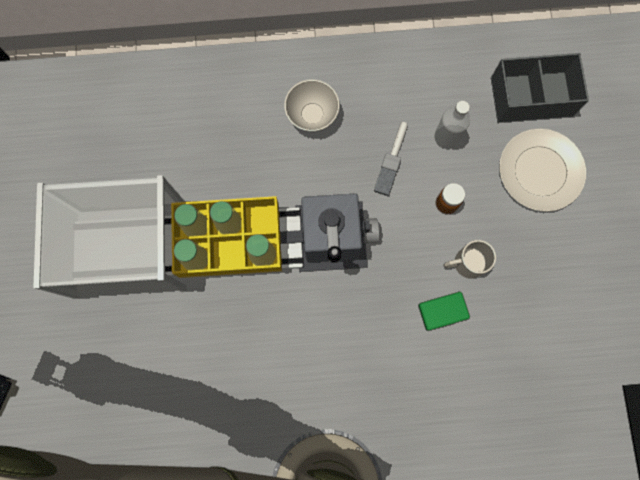

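The crank nut is near (330,217) in top and (309,244) in scene. The knob is near (334,253) in top and (309,210) in scene. I'll enlarge both.

```bash
python3 - <<'E'
import cv2,numpy as np
a=cv2.imread("pics/top0.png")[180:290,270:400];b=cv2.imread("pics/scene0.png")[190:330,250:360]
cv2.imwrite("pics/topc.png",cv2.resize(a,None,fx=6,fy=5.4545*1.1 if 0 else 6,interpolation=cv2.INTER_CUBIC)[:600])
cv2.imwrite("pics/scenec.png",cv2.resize(b,None,fx=4,fy=4,interpolation=cv2.INTER_CUBIC))
E
```

```text
(no output)
```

View pics/topc.png

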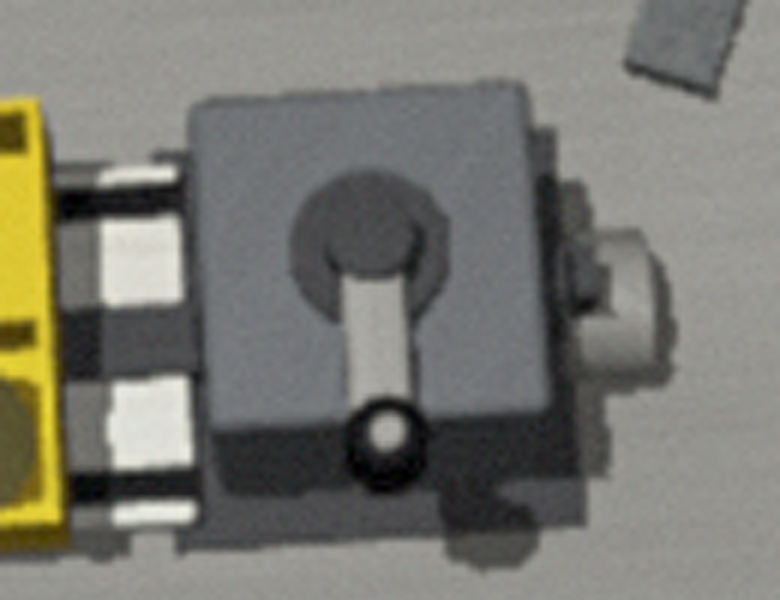

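View pics/scenec.png

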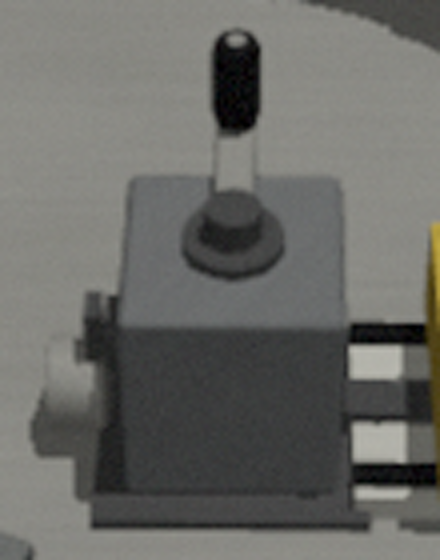

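```bash
cat > h.py <<'E'
import numpy as np
C={"scene":dict(fov=54.85370113531315,cx=320.90827776491994,cy=243.0907429016554),"top":dict(fov=43.348331242908955,cx=324.49741143628756,cy=237.38967145134862)}
from plant import ctrl,cams
def load():
    for n in C:
        f=cams.grab_frame(n); C[n].update(R=np.array(f["R"]),t=np.array(f["t"]),im=f["pixels"])
def ray(n,u,v):
    c=C[n];f=240/np.tan(np.radians(c["fov"]/2))
    d=np.array([(u-c["cx"])/f,(v-c["cy"])/f,1]);return -c["R"].T@c["t"],c["R"].T@d
def atz(n,u,v,z):
    o,d=ray(n,u,v);return o+d*(z-o[2])/d[2]
def tri(p,q):
    o1,d1=ray("scene",*p);o2,d2=ray("top",*q)
    s=np.linalg.lstsq(np.c_[d1,-d2],o2-o1,rcond=None)[0]
    a=o1+s[0]*d1;b=o2+s[1]*d2;return (a+b)/2,np.linalg.norm(a-b)
def proj(n,X):
    c=C[n];f=240/np.tan(np.radians(c["fov"]/2));x=c["R"]@np.array(X)+c["t"];return x[:2]/x[2]*f+[c["cx"],c["cy"]]
E
python3 - <<'E'
from h import *
np.set_printoptions(precision=4,suppress=True)
load()
print("nut",atz("scene",308.5,242,.188),atz("top",332.3,220.5,.188),tri((308.5,242),(332.3,220.5)))
print("knob",atz("scene",309.2,210,.213),atz("top",334.2,254.2,.213),tri((309.2,210),(334.2,254.2)))
# gearbox top corners z=.158
def t(x,y):return 270+x/6,180+y/6
for p in [(192,105),(522,88),(548,410),(212,428)]: print(atz("top",*t(*p),.158))
# rack top corners
E
```

```text
nut [ 0.59   -0.0604  0.188 ] [ 0.5832 -0.0616  0.188 ] (array([ 0.5844, -0.0611,  0.183 ]), np.float64(0.0012977802158688318))
knob [ 0.5029 -0.0588  0.213 ] [ 0.503  -0.0585  0.213 ] (array([ 0.503 , -0.0586,  0.2131]), np.float64(0.00026714592893429113))
[0.6498 0.0016 0.158 ]
[ 0.6459 -0.1238  0.158 ]
[ 0.5211 -0.1216  0.158 ]
[0.5249 0.0037 0.158 ]
```

Call:
servo_tool([
  {"claw":1,"offset":[0,0,-3],"twist":0.1},
  {"claw":1,"offset":[0,0,-6],"twist":0.2},
  {"claw":1,"offset":[0,0,-9],"twist":0.3},
  {"claw":1,"offset":[0,0,-12],"twist":0.4},
  {"claw":1,"offset":[0,0,-14],"twist":0.5},
])

```text
time: 0.62
ee_pos: [0.3003, 0.6603, 0.3758]
ee_rot: [-2.981, -0.986, -0.003]
ft_force: [-0.1, -0.2, -0.3]
grip_width: 0.093
```

Call:
servo_tool([
  {"claw":1,"offset":[0,0,0],"twist":0.12},
  {"claw":1,"offset":[0,0,0],"twist":0.24},
  {"claw":1,"offset":[0,0,0],"twist":0.36},
  {"claw":1,"offset":[0,0,0],"twist":0.48},
  {"claw":1,"offset":[0,0,0],"twist":0.6},
])

```text
time: 1.03
ee_pos: [0.3, 0.6598, 0.3725]
ee_rot: [3.141, 0.06, -0.0]
ft_force: [0.0, -0.3, -0.5]
grip_width: 0.0928
```

```bash
cat >> h.py <<'E'
from scipy.spatial.transform import Rotation as Ro
def to(target):
    s=ctrl.sense();R=Ro.from_rotvec(s["ee_rot"]).as_matrix()
    print("t",s["time"],"pos",np.round(s["ee_pos"],4),"xax",np.round(R[:,0],3),"zax",np.round(R[:,2],3),"F",np.round(s["ft_force"],1),"w",round(s["grip_width"],4))
    print("offset cm",np.round(100*R.T@(np.array(target)-s["ee_pos"]),2))
E
python3 -c "
from h import *
to([.503,-.0586,.36])"
```

```text
t 1.0333 pos [0.3    0.6598 0.3725] xax [ 0.999  0.038 -0.   ] zax [-0. -0. -1.] F [ 0.  -0.3 -0.5] w 0.0928
offset cm [17.55 72.56  1.26]
```

Call:
servo_tool([
  {"claw":1,"offset":[0.8,3,0],"twist":0.038},
  {"claw":1,"offset":[1.6,6.5,0],"twist":0.038},
  {"claw":1,"offset":[2.5,10,0],"twist":0.038},
  {"claw":1,"offset":[3.4,14,0],"twist":0.038},
  {"claw":1,"offset":[4.3,18,0],"twist":0.038},
])

```text
time: 1.45
ee_pos: [0.351, 0.4804, 0.3723]
ee_rot: [3.141, 0.011, -0.0]
ft_force: [1.1, 0.2, 0.5]
grip_width: 0.093
```

Call:
servo_tool([
  {"claw":1,"offset":[0.8,4,0],"twist":0},
  {"claw":1,"offset":[1.6,8,0],"twist":0},
  {"claw":1,"offset":[2.5,12,0],"twist":0},
  {"claw":1,"offset":[3.4,16,0],"twist":0},
  {"claw":1,"offset":[4.3,20,0],"twist":0},
])

```text
time: 1.87
ee_pos: [0.3951, 0.2802, 0.3727]
ee_rot: [-3.141, -0.01, -0.0]
ft_force: [0.0, 0.2, 0.1]
grip_width: 0.0928
```

Call:
servo_tool([
  {"claw":1,"offset":[1.2,4,0],"twist":0},
  {"claw":1,"offset":[2.4,8,0],"twist":0},
  {"claw":1,"offset":[3.6,12,0],"twist":0},
  {"claw":1,"offset":[4.8,16,0],"twist":0},
  {"claw":1,"offset":[6,20,0],"twist":0},
])

```text
time: 2.28
ee_pos: [0.4562, 0.081, 0.3729]
ee_rot: [-3.141, -0.01, -0.001]
ft_force: [0.9, -0.3, -0.3]
grip_width: 0.0932
```

```bash
python3 -c "
from h import *
to([.503,-.0586,.30])"
```

```text
t 2.2833 pos [0.4562 0.081  0.3729] xax [1.    0.006 0.001] zax [ 0.001  0.001 -1.   ] F [ 0.9 -0.3 -0.3] w 0.0932
offset cm [ 4.59 14.    7.28]
```

Call:
servo_tool([
  {"claw":1,"offset":[1.2,3.5,1],"twist":0.006},
  {"claw":1,"offset":[2.4,7,2.5],"twist":0.006},
  {"claw":1,"offset":[3.5,10,4.5],"twist":0.006},
  {"claw":1,"offset":[4.3,12.5,6],"twist":0.006},
  {"claw":1,"offset":[4.6,14,7.3],"twist":0.006},
])

```text
time: 2.7
ee_pos: [0.5036, -0.0597, 0.2988]
ee_rot: [3.14, -0.004, 0.0]
ft_force: [-0.8, -0.6, 0.8]
grip_width: 0.093
```

```bash
python3 - <<'E'
from h import *
import cv2
to([.503,-.0586,.214])
load()
for n in C:
    im=C[n]["im"].copy()
    u,v=proj(n,[.503,-.0586,.213]).astype(int);print(n,u,v)
    cv2.imwrite(f"pics/a_{n}.png",cv2.resize(im[v-60:v+60,u-70:u+70],None,fx=5,fy=5,interpolation=cv2.INTER_CUBIC))
E
```

```text
t 2.7 pos [ 0.5036 -0.0597  0.2988] xax [ 1.    -0.003  0.   ] zax [ 0.    -0.001 -1.   ] F [-0.8 -0.6  0.8] w 0.093
offset cm [-0.06 -0.12  8.48]
scene 309 210
top 334 254
```

View pics/a_scene.png

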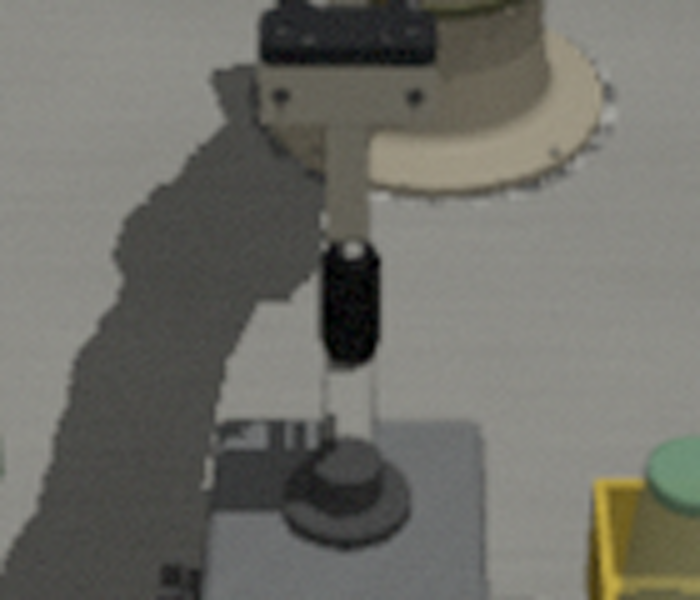

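View pics/a_top.png

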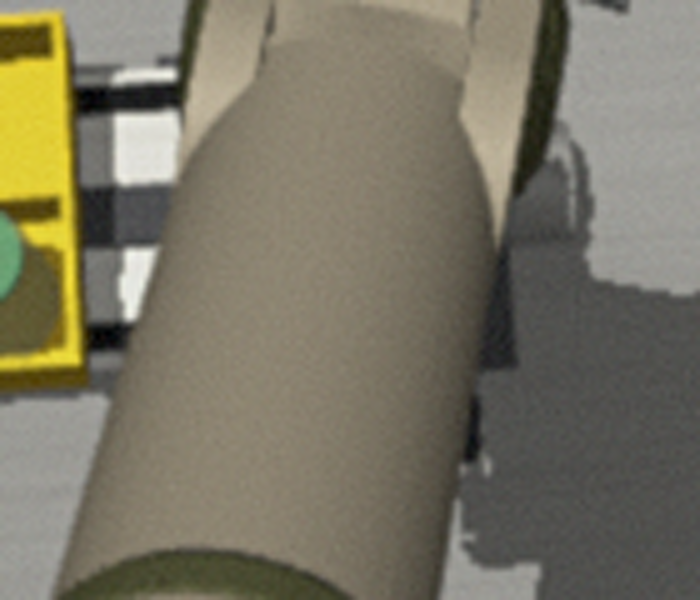

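The scene crop shows the finger column at x≈348 and the knob at x≈351, so they line up. The knob stands at (309,210) in the full image. Descending to the knob.

Call:
servo_tool([
  {"claw":1,"offset":[-0.1,-0.1,2],"twist":0},
  {"claw":1,"offset":[-0.1,-0.1,4],"twist":0},
  {"claw":1,"offset":[-0.1,-0.1,6],"twist":0},
  {"claw":1,"offset":[-0.1,-0.1,7.5],"twist":0},
  {"claw":1,"offset":[-0.1,-0.1,8.4],"twist":0},
])

```text
time: 3.22
ee_pos: [0.5017, -0.0542, 0.2148]
ee_rot: [-3.141, -0.002, 0.002]
ft_force: [-0.8, 1.2, 0.0]
grip_width: 0.0929
```

Call:
servo_tool([
  {"claw":0.6,"offset":[0,0,0],"twist":0},
  {"claw":0.4,"offset":[0,0,0],"twist":0},
  {"claw":0.35,"offset":[0,0,0],"twist":0},
  {"claw":0.3,"offset":[0,0,0],"twist":0},
  {"claw":0.3,"offset":[0,0,0],"twist":0},
])

```text
time: 3.63
ee_pos: [0.5026, -0.0555, 0.2165]
ee_rot: [-3.141, -0.0, -0.002]
ft_force: [0.3, 0.5, 0.2]
grip_width: 0.0645
```

```bash
python3 - <<'E'
from h import *
import cv2
to([.503,-.0586,.214])
load()
for n in ["scene"]:
    im=C[n]["im"].copy()
    u,v=proj(n,[.503,-.0586,.213]).astype(int);print(n,u,v)
    cv2.imwrite(f"pics/b_{n}.png",cv2.resize(im[v-60:v+60,u-70:u+70],None,fx=5,fy=5,interpolation=cv2.INTER_CUBIC))
E
```

```text
t 3.6333 pos [ 0.5026 -0.0555  0.2165] xax [1.    0.    0.002] zax [ 0.002  0.    -1.   ] F [0.3 0.5 0.2] w 0.0645
offset cm [0.04 0.31 0.25]
scene 309 210
```

View pics/b_scene.png

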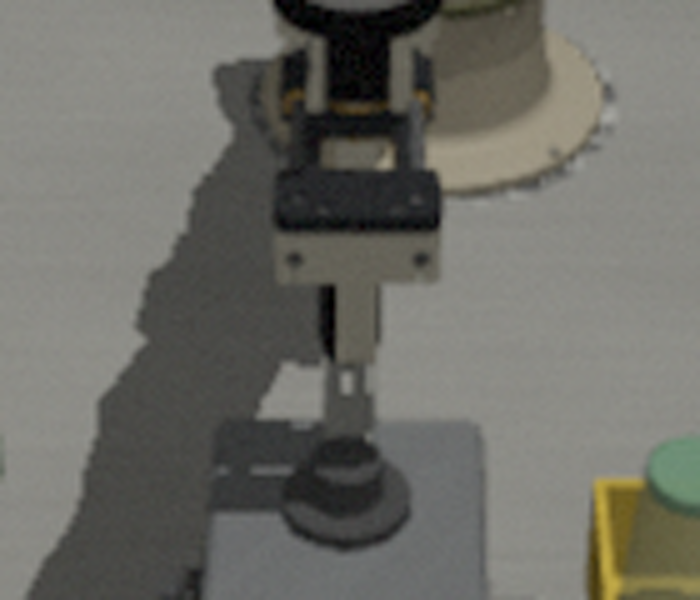

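Call:
servo_tool([
  {"claw":0.4,"offset":[0,0.3,0.1],"twist":0},
  {"claw":0.4,"offset":[0,0.3,0.1],"twist":0},
  {"claw":0.4,"offset":[0,0.3,0.1],"twist":0},
  {"claw":0.4,"offset":[0,0.3,0.1],"twist":0},
  {"claw":0.4,"offset":[0,0.3,0.1],"twist":0},
])

```text
time: 4.15
ee_pos: [0.5021, -0.0586, 0.2146]
ee_rot: [3.142, -0.0, -0.0]
ft_force: [1.2, -0.7, 0.1]
grip_width: 0.0372
```

```bash
python3 - <<'E'
from h import *
to([.503,-.0586,.214])
E
```

```text
t 4.15 pos [ 0.5021 -0.0586  0.2146] xax [ 1. -0. -0.] zax [-0. -0. -1.] F [ 1.2 -0.7  0.1] w 0.0372
offset cm [ 0.09 -0.    0.06]
```

Call:
servo_tool([
  {"claw":0.2,"offset":[0.1,0,0],"twist":0},
  {"claw":0.1,"offset":[0.1,0,0],"twist":0},
  {"claw":0,"offset":[0.1,0,0],"twist":0},
  {"claw":0,"offset":[0.1,0,0],"twist":0},
  {"claw":0,"offset":[0.1,0,0],"twist":0},
])

```text
time: 4.57
ee_pos: [0.5047, -0.0587, 0.2148]
ee_rot: [3.141, 0.001, 0.004]
ft_force: [5.0, -0.3, -5.2]
grip_width: 0.0295
```

```bash
python3 - <<'E'
from h import *
to([.503,-.0586,.214])
# tables: axle (0.5875,-0.0605), r .085, yaw -.02
A=np.array([.587,-.0605]);yaw=-.02
for c in range(16):
    p=lambda d:A+.085*np.array([np.cos(np.pi+yaw-np.radians(d)),np.sin(np.pi+yaw-np.radians(d))])
    p0=p(24*c); print(c,24*c,np.round(p0,4),[tuple(np.round(100*np.array([(p(24*c+4.8*k)-p0)[0],-(p(24*c+4.8*k)-p0)[1]]),2).tolist()) for k in range(1,6)])
E
```

```text
t 4.5667 pos [ 0.5047 -0.0587  0.2148] xax [1.    0.    0.003] zax [ 0.003 -0.001 -1.   ] F [ 5.  -0.3 -5.2] w 0.0295
offset cm [-0.17 -0.01  0.08]
0 0 [ 0.502  -0.0588] [(0.04, -0.71), (0.15, -1.41), (0.31, -2.11), (0.53, -2.79), (0.8, -3.44)]
1 24 [ 0.5101 -0.0244] [(0.33, -0.63), (0.71, -1.23), (1.14, -1.8), (1.62, -2.33), (2.13, -2.82)]
2 48 [0.5314 0.0038] [(0.56, -0.44), (1.15, -0.84), (1.77, -1.18), (2.42, -1.47), (3.1, -1.71)]
3 72 [0.5624 0.0208] [(0.69, -0.18), (1.39, -0.3), (2.1, -0.36), (2.81, -0.36), (3.52, -0.3)]
4 96 [0.5976 0.0238] [(0.7, 0.12), (1.39, 0.29), (2.06, 0.53), (2.71, 0.82), (3.34, 1.16)]
5 120 [0.631  0.0122] [(0.59, 0.39), (1.15, 0.84), (1.67, 1.32), (2.15, 1.85), (2.58, 2.42)]
6 144 [ 0.6568 -0.0119] [(0.38, 0.6), (0.71, 1.23), (0.99, 1.89), (1.21, 2.56), (1.37, 3.26)]
7 168 [ 0.6705 -0.0445] [(0.1, 0.7), (0.15, 1.41), (0.14, 2.13), (0.06, 2.83), (-0.07, 3.53)]
8 192 [ 0.6698 -0.0798] [(-0.19, 0.69), (-0.44, 1.35), (-0.74, 2.0), (-1.1, 2.61), (-1.5, 3.2)]
9 216 [ 0.6548 -0.1118] [(-0.45, 0.55), (-0.95, 1.06), (-1.49, 1.52), (-2.06, 1.94), (-2.67, 2.31)]
10 240 [ 0.628  -0.1349] [(-0.64, 0.32), (-1.3, 0.58), (-1.98, 0.79), (-2.68, 0.93), (-3.38, 1.02)]
11 264 [ 0.5942 -0.1452] [(-0.71, 0.03), (-1.42, 0.0), (-2.13, -0.09), (-2.83, -0.23), (-3.51, -0.44)]
12 288 [ 0.5591 -0.1408] [(-0.66, -0.26), (-1.3, -0.58), (-1.91, -0.95), (-2.49, -1.36), (-3.03, -1.83)]
13 312 [ 0.5289 -0.1225] [(-0.5, -0.51), (-0.95, -1.06), (-1.36, -1.64), (-1.72, -2.26), (-2.02, -2.9)]
14 336 [ 0.5087 -0.0935] [(-0.25, -0.67), (-0.44, -1.35), (-0.57, -2.05), (-0.65, -2.76), (-0.67, -3.47)]
15 360 [ 0.502  -0.0588] [(0.04, -0.71), (0.15, -1.41), (0.31, -2.11), (0.53, -2.79), (0.8, -3.44)]
```

Call:
servo_tool([
  {"claw":0,"offset":[0.01,-0.44,0],"twist":0},
  {"claw":0,"offset":[0.1,-1.18,0],"twist":0},
  {"claw":0,"offset":[0.24,-1.9,0],"twist":0},
  {"claw":0,"offset":[0.47,-2.68,0],"twist":0},
  {"claw":0,"offset":[0.8,-3.44,0],"twist":0},
])

```text
time: 4.98
ee_pos: [0.512, -0.0257, 0.2147]
ee_rot: [3.139, -0.002, 0.003]
ft_force: [3.9, -7.5, -3.0]
grip_width: 0.0295
```

Call:
servo_tool([
  {"claw":0,"offset":[0.33,-0.63,0],"twist":0},
  {"claw":0,"offset":[0.71,-1.23,0],"twist":0},
  {"claw":0,"offset":[1.14,-1.8,0],"twist":0},
  {"claw":0,"offset":[1.62,-2.33,0],"twist":0},
  {"claw":0,"offset":[2.13,-2.82,0],"twist":0},
])

```text
time: 5.4
ee_pos: [0.5321, 0.0022, 0.2147]
ee_rot: [3.139, -0.002, -0.001]
ft_force: [-1.3, -7.6, 2.8]
grip_width: 0.0293
```

```bash
python3 - <<'E'
from h import *
to([.5314,.0038,.214])
E
```

```text
t 5.4 pos [0.5321 0.0022 0.2147] xax [ 1.    -0.001 -0.001] zax [-0.001 -0.002 -1.   ] F [-1.3 -7.6  2.8] w 0.0293
offset cm [-0.07 -0.16  0.07]
```

Call:
servo_tool([
  {"claw":0,"offset":[0.56,-0.44,0],"twist":0},
  {"claw":0,"offset":[1.15,-0.84,0],"twist":0},
  {"claw":0,"offset":[1.77,-1.18,0],"twist":0},
  {"claw":0,"offset":[2.42,-1.47,0],"twist":0},
  {"claw":0,"offset":[3.1,-1.71,0],"twist":0},
])

```text
time: 5.82
ee_pos: [0.5619, 0.02, 0.2147]
ee_rot: [3.141, -0.002, -0.005]
ft_force: [-6.4, -2.7, 8.0]
grip_width: 0.0292
```

Call:
servo_tool([
  {"claw":0,"offset":[0.69,-0.18,0],"twist":0},
  {"claw":0,"offset":[1.39,-0.3,0],"twist":0},
  {"claw":0,"offset":[2.1,-0.36,0],"twist":0},
  {"claw":0,"offset":[2.81,-0.36,0],"twist":0},
  {"claw":0,"offset":[3.52,-0.3,0],"twist":0},
])

```text
time: 6.23
ee_pos: [0.5969, 0.0244, 0.2146]
ee_rot: [-3.141, -0.0, 0.007]
ft_force: [-8.1, 1.3, 9.1]
grip_width: 0.0297
```

Forces are low and tracking is within about 2 mm, so I'll continue.

Call:
servo_tool([
  {"claw":0,"offset":[0.7,0.12,0],"twist":0},
  {"claw":0,"offset":[1.39,0.29,0],"twist":0},
  {"claw":0,"offset":[2.06,0.53,0],"twist":0},
  {"claw":0,"offset":[2.71,0.82,0],"twist":0},
  {"claw":0,"offset":[3.34,1.16,0],"twist":0},
])

```text
time: 6.65
ee_pos: [0.6308, 0.0141, 0.2147]
ee_rot: [-3.139, -0.002, 0.005]
ft_force: [-6.4, 5.5, 7.3]
grip_width: 0.0294
```

Call:
servo_tool([
  {"claw":0,"offset":[0.59,0.39,0],"twist":0},
  {"claw":0,"offset":[1.15,0.84,0],"twist":0},
  {"claw":0,"offset":[1.67,1.32,0],"twist":0},
  {"claw":0,"offset":[2.15,1.85,0],"twist":0},
  {"claw":0,"offset":[2.58,2.42,0],"twist":0},
])

```text
time: 7.07
ee_pos: [0.6577, -0.0093, 0.2147]
ee_rot: [-3.139, -0.003, 0.002]
ft_force: [-1.7, 6.0, 5.9]
grip_width: 0.0295
```

Call:
servo_tool([
  {"claw":0,"offset":[0.38,0.6,0],"twist":0},
  {"claw":0,"offset":[0.71,1.23,0],"twist":0},
  {"claw":0,"offset":[0.99,1.89,0],"twist":0},
  {"claw":0,"offset":[1.21,2.56,0],"twist":0},
  {"claw":0,"offset":[1.37,3.26,0],"twist":0},
])

```text
time: 7.48
ee_pos: [0.6727, -0.042, 0.2148]
ee_rot: [-3.139, -0.003, -0.002]
ft_force: [3.0, 5.3, 1.3]
grip_width: 0.0295
```

```bash
python3 - <<'E'
from h import *
to([.6705,-.0445,.214])
E
```

```text
t 7.4833 pos [ 0.6727 -0.042   0.2148] xax [1.    0.002 0.001] zax [ 0.001  0.003 -1.   ] F [3.  5.3 1.3] w 0.0295
offset cm [-0.22  0.25  0.08]
```

Call:
servo_tool([
  {"claw":0,"offset":[0.1,0.7,0],"twist":0},
  {"claw":0,"offset":[0.15,1.41,0],"twist":0},
  {"claw":0,"offset":[0.14,2.13,0],"twist":0},
  {"claw":0,"offset":[0.06,2.83,0],"twist":0},
  {"claw":0,"offset":[-0.07,3.53,0],"twist":0},
])

```text
time: 7.9
ee_pos: [0.6727, -0.0786, 0.2148]
ee_rot: [-3.141, -0.002, -0.005]
ft_force: [5.3, 2.1, -1.6]
grip_width: 0.0293
```

Call:
servo_tool([
  {"claw":0,"offset":[-0.19,0.69,0],"twist":0},
  {"claw":0,"offset":[-0.44,1.35,0],"twist":0},
  {"claw":0,"offset":[-0.74,2.0,0],"twist":0},
  {"claw":0,"offset":[-1.1,2.61,0],"twist":0},
  {"claw":0,"offset":[-1.5,3.2,0],"twist":0},
])

```text
time: 8.32
ee_pos: [0.657, -0.1122, 0.2148]
ee_rot: [3.141, 0.001, 0.004]
ft_force: [3.9, -1.8, -0.4]
grip_width: 0.0291
```

Call:
servo_tool([
  {"claw":0,"offset":[-0.45,0.55,0],"twist":0},
  {"claw":0,"offset":[-0.95,1.06,0],"twist":0},
  {"claw":0,"offset":[-1.49,1.52,0],"twist":0},
  {"claw":0,"offset":[-2.06,1.94,0],"twist":0},
  {"claw":0,"offset":[-2.67,2.31,0],"twist":0},
])

```text
time: 8.73
ee_pos: [0.6285, -0.1359, 0.2148]
ee_rot: [3.141, -0.001, 0.0]
ft_force: [1.8, -4.2, 0.9]
grip_width: 0.0294
```

Call:
servo_tool([
  {"claw":0,"offset":[-0.64,0.32,0],"twist":0},
  {"claw":0,"offset":[-1.3,0.58,0],"twist":0},
  {"claw":0,"offset":[-1.98,0.79,0],"twist":0},
  {"claw":0,"offset":[-2.68,0.93,0],"twist":0},
  {"claw":0,"offset":[-3.38,1.02,0],"twist":0},
])

```text
time: 9.15
ee_pos: [0.5942, -0.1452, 0.2147]
ee_rot: [-3.142, 0.0, 0.001]
ft_force: [-0.3, -3.9, 3.1]
grip_width: 0.0297
```

```bash
python3 - <<'E'
from h import *
to([.5942,-.1452,.214])
E
```

```text
t 9.15 pos [ 0.5942 -0.1452  0.2147] xax [ 1. -0. -0.] zax [-0.  0. -1.] F [-0.3 -3.9  3.1] w 0.0297
offset cm [0.   0.   0.07]
```

Call:
servo_tool([
  {"claw":0,"offset":[-0.71,0.03,0],"twist":0},
  {"claw":0,"offset":[-1.42,0.0,0],"twist":0},
  {"claw":0,"offset":[-2.13,-0.09,0],"twist":0},
  {"claw":0,"offset":[-2.83,-0.23,0],"twist":0},
  {"claw":0,"offset":[-3.51,-0.44,0],"twist":0},
])

```text
time: 9.57
ee_pos: [0.5595, -0.1398, 0.2147]
ee_rot: [-3.141, -0.001, 0.0]
ft_force: [-0.1, 0.0, 5.6]
grip_width: 0.0294
```

Call:
servo_tool([
  {"claw":0,"offset":[-0.66,-0.26,0],"twist":0},
  {"claw":0,"offset":[-1.3,-0.58,0],"twist":0},
  {"claw":0,"offset":[-1.91,-0.95,0],"twist":0},
  {"claw":0,"offset":[-2.49,-1.36,0],"twist":0},
  {"claw":0,"offset":[-3.03,-1.83,0],"twist":0},
])

```text
time: 9.98
ee_pos: [0.53, -0.121, 0.2146]
ee_rot: [-3.141, -0.001, -0.001]
ft_force: [3.3, 3.4, 2.6]
grip_width: 0.0298
```

Call:
servo_tool([
  {"claw":0,"offset":[-0.5,-0.51,0],"twist":0},
  {"claw":0,"offset":[-0.95,-1.06,0],"twist":0},
  {"claw":0,"offset":[-1.36,-1.64,0],"twist":0},
  {"claw":0,"offset":[-1.72,-2.26,0],"twist":0},
  {"claw":0,"offset":[-2.02,-2.9,0],"twist":0},
])

```text
time: 10.4
ee_pos: [0.5108, -0.0924, 0.2147]
ee_rot: [3.141, 0.001, 0.004]
ft_force: [7.4, 0.5, -2.0]
grip_width: 0.0299
```

Call:
servo_tool([
  {"claw":0,"offset":[-0.25,-0.67,0],"twist":0},
  {"claw":0,"offset":[-0.44,-1.35,0],"twist":0},
  {"claw":0,"offset":[-0.57,-2.05,0],"twist":0},
  {"claw":0,"offset":[-0.65,-2.76,0],"twist":0},
  {"claw":0,"offset":[-0.67,-3.47,0],"twist":0},
])

```text
time: 10.82
ee_pos: [0.5046, -0.0588, 0.2147]
ee_rot: [3.14, -0.0, 0.006]
ft_force: [8.4, -3.8, -4.0]
grip_width: 0.0295
```

```bash
python3 - <<'E'
from h import *
import cv2
to([.502,-.0588,.214])
load()
cv2.imwrite("pics/c_scene.png",C["scene"]["im"])
E
```

```text
t 10.8167 pos [ 0.5046 -0.0588  0.2147] xax [ 1.    -0.     0.004] zax [ 0.004 -0.002 -1.   ] F [ 8.4 -3.8 -4. ] w 0.0295
offset cm [-0.26  0.    0.07]
```

View pics/c_scene.png

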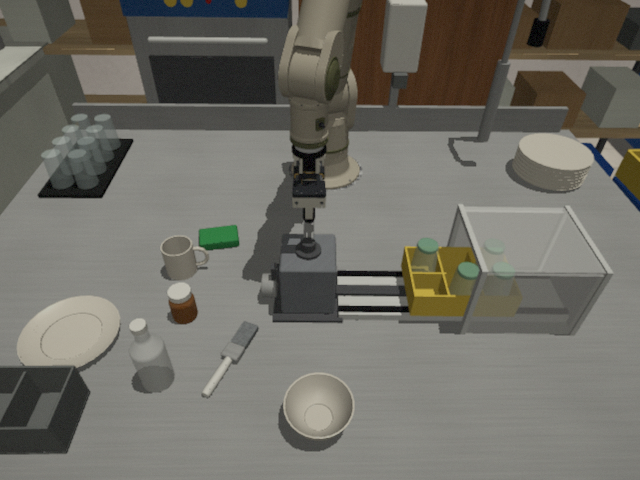

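Turn one is done in 6.25 s. The rack has fed half way and its front edge is inside the canopy at x≈470. All four glasses are still standing, near (427,245), (467,270), (494,250) and (503,275). Starting turn two.

Call:
servo_tool([
  {"claw":0,"offset":[0.02,-0.55,0],"twist":0},
  {"claw":0,"offset":[0.12,-1.27,0],"twist":0},
  {"claw":0,"offset":[0.28,-2.0,0],"twist":0},
  {"claw":0,"offset":[0.5,-2.72,0],"twist":0},
  {"claw":0,"offset":[0.8,-3.44,0],"twist":0},
])

```text
time: 11.33
ee_pos: [0.5119, -0.0257, 0.2147]
ee_rot: [3.139, -0.002, 0.004]
ft_force: [5.6, -8.4, -2.1]
grip_width: 0.0291
```

Call:
servo_tool([
  {"claw":0,"offset":[0.33,-0.63,0],"twist":0},
  {"claw":0,"offset":[0.71,-1.23,0],"twist":0},
  {"claw":0,"offset":[1.14,-1.8,0],"twist":0},
  {"claw":0,"offset":[1.62,-2.33,0],"twist":0},
  {"claw":0,"offset":[2.13,-2.82,0],"twist":0},
])

```text
time: 11.75
ee_pos: [0.5318, 0.002, 0.2147]
ee_rot: [3.139, -0.003, -0.001]
ft_force: [-1.2, -9.2, 5.5]
grip_width: 0.0297
```

Call:
servo_tool([
  {"claw":0,"offset":[0.56,-0.44,0],"twist":0},
  {"claw":0,"offset":[1.15,-0.84,0],"twist":0},
  {"claw":0,"offset":[1.77,-1.18,0],"twist":0},
  {"claw":0,"offset":[2.42,-1.47,0],"twist":0},
  {"claw":0,"offset":[3.1,-1.71,0],"twist":0},
])

```text
time: 12.17
ee_pos: [0.5613, 0.0198, 0.2146]
ee_rot: [3.14, -0.002, -0.006]
ft_force: [-7.2, -3.6, 10.6]
grip_width: 0.0293
```

Call:
servo_tool([
  {"claw":0,"offset":[0.69,-0.18,0],"twist":0},
  {"claw":0,"offset":[1.39,-0.3,0],"twist":0},
  {"claw":0,"offset":[2.1,-0.36,0],"twist":0},
  {"claw":0,"offset":[2.81,-0.36,0],"twist":0},
  {"claw":0,"offset":[3.52,-0.3,0],"twist":0},
])

```text
time: 12.58
ee_pos: [0.5962, 0.0244, 0.2146]
ee_rot: [-3.141, 0.0, 0.007]
ft_force: [-9.3, 1.0, 12.5]
grip_width: 0.0297
```

Call:
servo_tool([
  {"claw":0,"offset":[0.7,0.12,0],"twist":0},
  {"claw":0,"offset":[1.39,0.29,0],"twist":0},
  {"claw":0,"offset":[2.06,0.53,0],"twist":0},
  {"claw":0,"offset":[2.71,0.82,0],"twist":0},
  {"claw":0,"offset":[3.34,1.16,0],"twist":0},
])

```text
time: 13.0
ee_pos: [0.6302, 0.0144, 0.2147]
ee_rot: [-3.139, -0.002, 0.006]
ft_force: [-6.1, 5.2, 11.2]
grip_width: 0.0292
```

```bash
python3 - <<'E'
from h import *
to([.631,.0122,.214])
E
```

```text
t 13.0 pos [0.6302 0.0144 0.2147] xax [ 1.     0.001 -0.004] zax [-0.004  0.002 -1.   ] F [-6.1  5.2 11.2] w 0.0292
offset cm [0.08 0.22 0.06]
```

Call:
servo_tool([
  {"claw":0,"offset":[0.59,0.39,0],"twist":0},
  {"claw":0,"offset":[1.15,0.84,0],"twist":0},
  {"claw":0,"offset":[1.67,1.32,0],"twist":0},
  {"claw":0,"offset":[2.15,1.85,0],"twist":0},
  {"claw":0,"offset":[2.58,2.42,0],"twist":0},
])

```text
time: 13.42
ee_pos: [0.6573, -0.0089, 0.2147]
ee_rot: [-3.139, -0.003, 0.002]
ft_force: [-0.7, 6.9, 8.4]
grip_width: 0.029
```

Call:
servo_tool([
  {"claw":0,"offset":[0.38,0.6,0],"twist":0},
  {"claw":0,"offset":[0.71,1.23,0],"twist":0},
  {"claw":0,"offset":[0.99,1.89,0],"twist":0},
  {"claw":0,"offset":[1.21,2.56,0],"twist":0},
  {"claw":0,"offset":[1.37,3.26,0],"twist":0},
])

```text
time: 13.83
ee_pos: [0.6725, -0.0416, 0.2148]
ee_rot: [-3.139, -0.004, -0.003]
ft_force: [4.6, 6.0, 3.6]
grip_width: 0.0296
```

Call:
servo_tool([
  {"claw":0,"offset":[0.1,0.7,0],"twist":0},
  {"claw":0,"offset":[0.15,1.41,0],"twist":0},
  {"claw":0,"offset":[0.14,2.13,0],"twist":0},
  {"claw":0,"offset":[0.06,2.83,0],"twist":0},
  {"claw":0,"offset":[-0.07,3.53,0],"twist":0},
])

```text
time: 14.25
ee_pos: [0.6726, -0.0785, 0.2148]
ee_rot: [3.142, 0.002, 0.006]
ft_force: [7.6, 0.8, 0.6]
grip_width: 0.0295
```

Call:
servo_tool([
  {"claw":0,"offset":[-0.19,0.69,0],"twist":0},
  {"claw":0,"offset":[-0.44,1.35,0],"twist":0},
  {"claw":0,"offset":[-0.74,2.0,0],"twist":0},
  {"claw":0,"offset":[-1.1,2.61,0],"twist":0},
  {"claw":0,"offset":[-1.5,3.2,0],"twist":0},
])

```text
time: 14.67
ee_pos: [0.6568, -0.1124, 0.2148]
ee_rot: [3.14, -0.0, 0.004]
ft_force: [5.2, -1.9, 1.1]
grip_width: 0.03
```

Call:
servo_tool([
  {"claw":0,"offset":[-0.45,0.55,0],"twist":0},
  {"claw":0,"offset":[-0.95,1.06,0],"twist":0},
  {"claw":0,"offset":[-1.49,1.52,0],"twist":0},
  {"claw":0,"offset":[-2.06,1.94,0],"twist":0},
  {"claw":0,"offset":[-2.67,2.31,0],"twist":0},
])

```text
time: 15.08
ee_pos: [0.6286, -0.1359, 0.2147]
ee_rot: [3.14, -0.001, 0.001]
ft_force: [2.5, -3.9, 2.5]
grip_width: 0.0292
```

Call:
servo_tool([
  {"claw":0,"offset":[-0.64,0.32,0],"twist":0},
  {"claw":0,"offset":[-1.3,0.58,0],"twist":0},
  {"claw":0,"offset":[-1.98,0.79,0],"twist":0},
  {"claw":0,"offset":[-2.68,0.93,0],"twist":0},
  {"claw":0,"offset":[-3.38,1.02,0],"twist":0},
])

```text
time: 15.5
ee_pos: [0.5941, -0.1451, 0.2147]
ee_rot: [3.142, -0.0, -0.001]
ft_force: [-0.4, -4.0, 5.4]
grip_width: 0.0295
```

Call:
servo_tool([
  {"claw":0,"offset":[-0.71,0.03,0],"twist":0},
  {"claw":0,"offset":[-1.42,0.0,0],"twist":0},
  {"claw":0,"offset":[-2.13,-0.09,0],"twist":0},
  {"claw":0,"offset":[-2.83,-0.23,0],"twist":0},
  {"claw":0,"offset":[-3.51,-0.44,0],"twist":0},
])

```text
time: 15.92
ee_pos: [0.5589, -0.1395, 0.2146]
ee_rot: [-3.14, -0.001, 0.002]
ft_force: [-0.9, -1.2, 7.4]
grip_width: 0.0295
```

```bash
python3 - <<'E'
from h import *
to([.5591,-.1408,.214])
E
```

```text
t 15.9167 pos [ 0.5589 -0.1395  0.2146] xax [ 1.     0.    -0.001] zax [-0.001  0.001 -1.   ] F [-0.9 -1.2  7.4] w 0.0295
offset cm [0.02 0.13 0.06]
```

Call:
servo_tool([
  {"claw":0,"offset":[-0.66,-0.26,0],"twist":0},
  {"claw":0,"offset":[-1.3,-0.58,0],"twist":0},
  {"claw":0,"offset":[-1.91,-0.95,0],"twist":0},
  {"claw":0,"offset":[-2.49,-1.36,0],"twist":0},
  {"claw":0,"offset":[-3.03,-1.83,0],"twist":0},
])

```text
time: 16.33
ee_pos: [0.5293, -0.1202, 0.2147]
ee_rot: [-3.14, -0.002, 0.0]
ft_force: [2.1, 1.5, 5.2]
grip_width: 0.0292
```

Call:
servo_tool([
  {"claw":0,"offset":[-0.5,-0.51,0],"twist":0},
  {"claw":0,"offset":[-0.95,-1.06,0],"twist":0},
  {"claw":0,"offset":[-1.36,-1.64,0],"twist":0},
  {"claw":0,"offset":[-1.72,-2.26,0],"twist":0},
  {"claw":0,"offset":[-2.02,-2.9,0],"twist":0},
])

```text
time: 16.75
ee_pos: [0.5106, -0.0917, 0.2147]
ee_rot: [-3.141, -0.002, -0.004]
ft_force: [8.3, 1.1, -1.1]
grip_width: 0.0294
```

Call:
servo_tool([
  {"claw":0,"offset":[-0.25,-0.67,0],"twist":0},
  {"claw":0,"offset":[-0.44,-1.35,0],"twist":0},
  {"claw":0,"offset":[-0.57,-2.05,0],"twist":0},
  {"claw":0,"offset":[-0.64,-2.7,0],"twist":0},
  {"claw":0,"offset":[-0.67,-3.2,0],"twist":0},
])

```text
time: 17.17
ee_pos: [0.5046, -0.0604, 0.2147]
ee_rot: [3.141, 0.002, 0.006]
ft_force: [10.0, -2.3, -4.7]
grip_width: 0.0295
```

Call:
servo_tool([
  {"claw":0,"offset":[0,-0.15,0],"twist":0},
  {"claw":0,"offset":[0,-0.27,0],"twist":0},
  {"claw":0,"offset":[0,-0.27,0],"twist":0},
  {"claw":0,"offset":[0,-0.27,0],"twist":0},
  {"claw":0,"offset":[0,-0.27,0],"twist":0},
])

```text
time: 17.58
ee_pos: [0.5046, -0.0577, 0.2147]
ee_rot: [3.141, 0.002, 0.005]
ft_force: [7.9, -0.2, -1.5]
grip_width: 0.0292
```

```bash
python3 - <<'E'
from h import *
import cv2
to([.502,-.0588,.214])
load()
for n in C:
    cv2.imwrite(f"pics/d_{n}.png",C[n]["im"])
cv2.imwrite("pics/d_sc.png",cv2.resize(C["scene"]["im"][190:340,440:610],None,fx=4,fy=4,interpolation=cv2.INTER_CUBIC))
cv2.imwrite("pics/d_tc.png",cv2.resize(C["top"]["im"][165:305,20:210],None,fx=4,fy=4,interpolation=cv2.INTER_CUBIC))
E
```

```text
t 17.5833 pos [ 0.5046 -0.0577  0.2147] xax [1.    0.001 0.003] zax [ 0.003 -0.    -1.   ] F [ 7.9 -0.2 -1.5] w 0.0292
offset cm [-0.26  0.11  0.07]
```

View pics/d_sc.png

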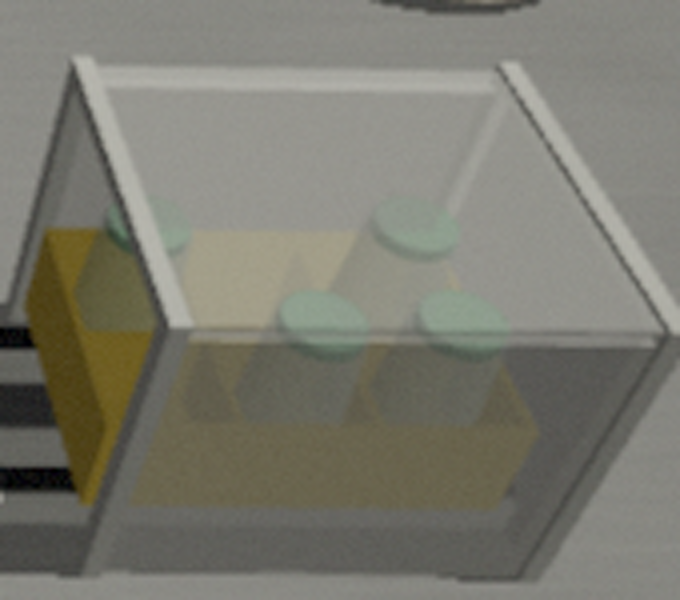

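View pics/d_tc.png

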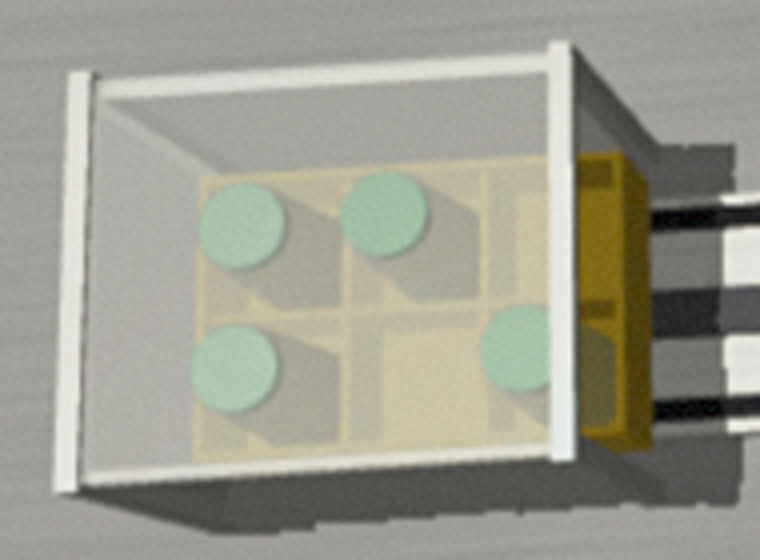

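```bash
python3 - <<'E'
from h import *
load()
yaw=-.02;ay=np.array([-np.sin(yaw),np.cos(yaw)]);A=np.array([.587,-.0605])
def al(X): return round(float((X[:2]-A)@ay),4), np.round(X,4)
T=lambda x,y:(20+x/4,165+y/4); S=lambda x,y:(440+x/4,190+y/4)
print("rack rear base top cam",al(atz("top",*T(652,445),.03)),al(atz("top",*T(650,190),.03)))
print("rack rear top edge top cam",al(atz("top",*T(622,155),.1)),al(atz("top",*T(628,435),.1)))
print("scene rack rear: top-back corner",al(atz("scene",*S(48,230),.1)),"front top",al(atz("scene",*S(108,420),.1)),"front bottom",al(atz("scene",*S(83,503),.03)))
print("canopy mouth top scene",al(atz("scene",*S(75,62),.214)),al(atz("scene",*S(170,330),.214)),"bottom",al(atz("scene",*S(80,575),.0)))
print("canopy mouth top topcam",al(atz("top",*T(572,45),.214)),al(atz("top",*T(576,460),.214)))
E
```

```text
rack rear base top cam (0.3662, array([0.5128, 0.3073, 0.03  ])) (0.365, array([0.6728, 0.3028, 0.03  ]))
rack rear top edge top cam (0.3652, array([0.6764, 0.303 , 0.1   ])) (0.3639, array([0.5083, 0.305 , 0.1   ]))
scene rack rear: top-back corner (0.3666, array([0.5129, 0.3077, 0.1   ])) front top (0.367, array([0.675 , 0.3048, 0.1   ])) front bottom (0.3671, array([0.679 , 0.3048, 0.03  ]))
canopy mouth top scene (0.3653, array([0.4853, 0.3069, 0.214 ])) (0.3639, array([0.7142, 0.3009, 0.214 ])) bottom (0.365, array([0.7095, 0.3021, 0.    ]))
canopy mouth top topcam (0.3644, array([0.7081, 0.3015, 0.214 ])) (0.3642, array([0.4779, 0.306 , 0.214 ]))
```

Rear wall measures 364–367 mm from the axle, against the mouth at 364–365 mm, so it is flush. The top crop shows the four green glass tops at (241,225), (384,214), (234,367) and (523,348), all upright. Releasing now.

Call:
servo_tool([
  {"claw":0.45,"offset":[0,0,0],"twist":0},
  {"claw":0.6,"offset":[0,0,0],"twist":0},
  {"claw":0.8,"offset":[0,0,0],"twist":0},
  {"claw":0.8,"offset":[0,0,0],"twist":0},
  {"claw":0.8,"offset":[0,0,0],"twist":0},
])

```text
time: 18.2
ee_pos: [0.5023, -0.0583, 0.2144]
ee_rot: [-3.141, -0.0, 0.002]
ft_force: [-0.6, -0.2, 0.1]
grip_width: 0.0582
```

Call:
servo_tool([
  {"claw":0.8,"offset":[0,0,0],"twist":0},
  {"claw":0.8,"offset":[0,0,-0.5],"twist":0},
  {"claw":0.8,"offset":[0,0,-1.5],"twist":0},
  {"claw":0.8,"offset":[0,0,-3],"twist":0},
  {"claw":0.8,"offset":[0,0,-4.5],"twist":0},
])

```text
time: 18.62
ee_pos: [0.5027, -0.0586, 0.2608]
ee_rot: [3.141, -0.001, -0.001]
ft_force: [-0.5, 0.2, 0.1]
grip_width: 0.0741
```

Call:
servo_tool([
  {"claw":0.8,"offset":[0,0,-2],"twist":0},
  {"claw":0.8,"offset":[0,0,-4],"twist":0},
  {"claw":0.8,"offset":[0,0,-6],"twist":0},
  {"claw":0.8,"offset":[0,0,-8],"twist":0},
  {"claw":0.8,"offset":[0,0,-9],"twist":0},
])

```text
time: 19.03
ee_pos: [0.5035, -0.0589, 0.3526]
ee_rot: [-3.141, 0.001, -0.005]
ft_force: [0.1, 0.3, -0.6]
grip_width: 0.0744
```

```bash
python3 - <<'E'
from h import *
import cv2
to([.502,-.0588,.3])
load()
for n in C:
    cv2.imwrite(f"pics/e_{n}.png",C[n]["im"])
cv2.imwrite("pics/e_sc.png",cv2.resize(C["scene"]["im"][180:340,250:450],None,fx=3.7,fy=3.7,interpolation=cv2.INTER_CUBIC))
cv2.imwrite("pics/e_sr.png",cv2.resize(C["scene"]["im"][190:340,440:610],None,fx=4,fy=4,interpolation=cv2.INTER_CUBIC))
E
```

```text
t 19.0333 pos [ 0.5035 -0.0589  0.3526] xax [ 1.    -0.001  0.003] zax [ 0.003  0.    -1.   ] F [ 0.1  0.3 -0.6] w 0.0744
offset cm [-0.16 -0.01  5.26]
```

View pics/e_scene.png

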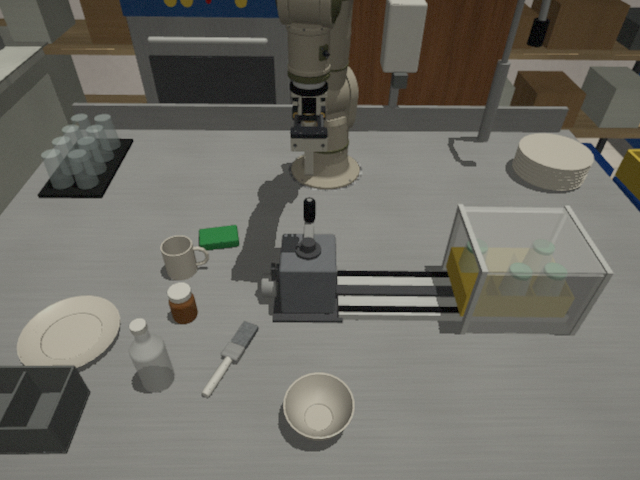

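View pics/e_sc.png

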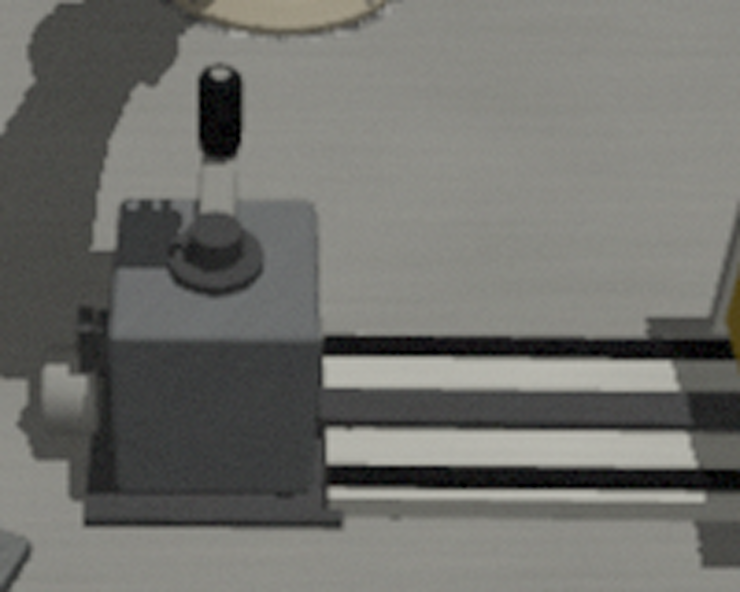

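View pics/e_sr.png

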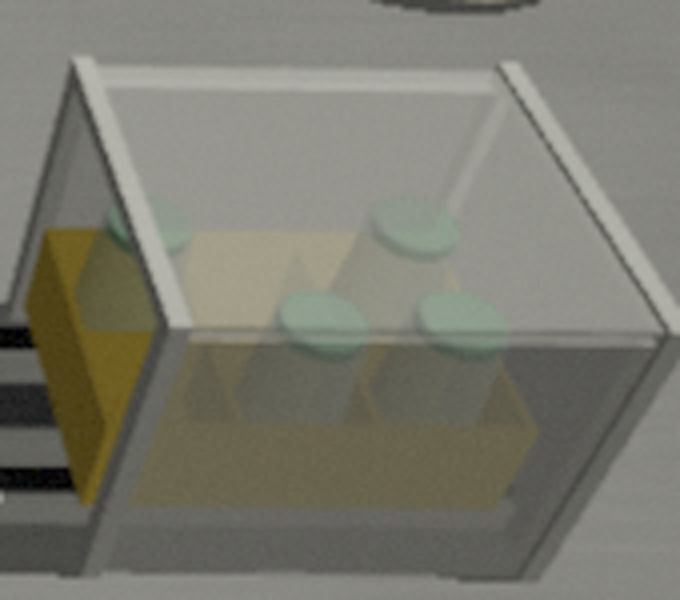

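After release the knob is at (309.5,210), its starting place. The rack's rear corners are unchanged at crop (48,230) and (83,503), and all four glasses stand. Mug, jar and scourer are where they began. I'll let the arm settle and then hand in.

Call:
servo_tool([
  {"claw":0.8,"offset":[0,0,0],"twist":0},
  {"claw":0.8,"offset":[0,0,0],"twist":0},
  {"claw":0.8,"offset":[0,0,0],"twist":0},
  {"claw":0.8,"offset":[0,0,0],"twist":0},
  {"claw":0.8,"offset":[0,0,0],"twist":0},
])

```text
time: 19.55
ee_pos: [0.5027, -0.0584, 0.349]
ee_rot: [3.141, -0.0, -0.002]
ft_force: [0.9, 0.4, -0.4]
grip_width: 0.0744
```

```bash
python3 - <<'E'
from h import *
import cv2
load(); d=cv2.absdiff(C["scene"]["im"],cv2.imread("pics/e_scene.png"))[190:340,250:610]; print("change",d.mean(),(d.max(2)>40).sum())
print(ctrl.sense()["time"], ctrl.finish_job())
E
```

```text
change 1.7558703703703704 20
the job is handed in; nothing more can be done
19.65 None
```

The rack is fully home under the canopy and the job is handed in. I held the crank's knob and carried it clockwise through two full turns, about 6.3 s and 6.5 s. I kept hold the whole way, so the weight neither swung the crank back nor raced it. Then I released the knob, lifted clear and handed in at 19.65 s.

- **Rack position:** my image measurements put the rack's rear wall 364–367 mm from the axle and the canopy's mouth at 364–365 mm. That is flush to within the roughly 2 mm calibration error.
- **Crank:** after release the knob was back at its starting pixel position, and the rack had not shifted.
- **Glasses and bystanders:** all four glasses were standing, and the mug, jar and scourer looked unmoved by eye.
- **Forces:** the wrist readings, taken at the end of each move, stayed around 16 N or less.
- **At rest:** about half a second later, a last picture showed only noise-level change around the feeder.

No check failed or disagreed.

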